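# Open the spent-coal box with its press-down lever

## Task

Open the spent-coal box on the bar's prep counter: push the red lock plate all the way in towards the lever, then press the yellow pad of the lever fully down so that the heavy iron lid swings up, and finish while still holding the pad down and the lid open. Use only fingertips or the outside of the fingers: do not touch the lid, do not lift the lever, and leave the clay bowl, the blue tub and the white cup where they stand.

Things in the scene. Friction and masses are not known exactly. Their poses are not given: they have to be found in the camera images.
- lifter: Fixed frame: dark base on the counter with a grey cradle, a black rubber buffer, the lock's guide and a grey steel spent-coal box. Origin on the counter straight under the lever's pin, z up. +x runs from the pin to the coal box (box 130 x 170 x 83 mm high, from x = +115 to +245 mm), -x along the long arm of the lever to the yellow pad, -y towards the red lock plate. The cradle is 120 mm high.
- cradle (a point): Where the lever's pin sits in the capped cradle, 100 mm above the counter.
- lever: Aluminium lever (0.30 kg, bar 280 x 20 x 12 mm) resting by a brass cross pin in the capped cradle. Origin on the pin's axis; axes as the frame's at rest, when the bar slopes, long end 20 degrees up. The roller on the short arm, 90 mm from the pin, lies under the lid's lip; the pad's centre is 190 mm along the long arm. Fully pressed, the arm lies on the rubber buffer, sloping 18 degrees down.
- pad (a point): Centre of the top face of the yellow pad (92 mm across, 50 mm along the arm, 10 mm thick) at the lever's long end. At rest about 178 mm above the counter; pressed fully down it is about 55 mm above the counter and 185 mm from the pin in the horizontal. Pressing straight down takes 2 to 10 N; fully home the arm meets the sprung rubber buffer: it gives about 1 mm per N for some 12 mm more.
- lid (a joint): Opening angle of the iron lid (158 x 176 x 10 mm, about 2.4 kg, hinged on the side of the box away from the lever): 0 shut, about 0.39 rad when the lever is pressed fully down. It falls shut when the lever is let go.
- lid_lip (a point): Middle of the lid's front edge, the one that the lever raises.
- lock (a joint): Lock slide, in m: at 0 (out) its steel post stands under the long arm 70 mm from the pin and blocks the lever; pushed in towards the lever (frame's +y) it stops at 0.055, the post then stands beside the arm and the lever is free. Starts between 0 and 0.008; stays where it is left; takes about 4 N to push.
- lock_plate (a point): Centre of the outer face of the red upright push plate on the lock slide: plate 60 mm wide (frame's x), 10 mm thick, from 19 to 99 mm above the counter; this point is 70 mm above the counter. The outer face looks along the frame's -y; push it along +y.
- clay_bowl: Bystander: loose clay bowl on a foot, 72 mm wide, 78 mm tall. Origin at the centre of its underside.
- tub: Bystander: loose blue tub with lid and paper band, 78 mm wide, 88 mm tall. Origin at the centre of its underside.
- cup: Bystander: loose white cup, 64 mm wide, 55 mm tall. Origin at the centre of its underside.

How it is judged:
By the outcome, as a careful person would: the job done as asked, in the order asked, and still so for the second after the job is handed in, while the arm keeps its last pose, push and grip.
It also fails if it takes over 42 s, if anything falls off the work surface, if the arm or the gripper's body presses on something with over 40 N, if the wrist force passes 120 N, or if a joint passes its speed limit or range.

## Robot

A 6-joint arm with a two-finger parallel gripper is mounted at the origin on the work surface. World frame = base frame: x ahead of the robot, y to its left, z up, the work surface at z = 0. Lengths are in m, angles in rad, forces in N, time in s.
With the tool pointing down it reaches from about 0.35 to 0.725 m from the base axis. Payload 4.3 kg.
Tool frame: the origin (TCP) lies on the centre line of the jaws, within the pads' length; the fingertips stand 22 mm ahead of it and the grasp point (between the pads) lies 3 mm ahead of it (ctrl.finger_overhang is the distance from the TCP to the fingertips, in m); z points along the fingers, y is the direction in which the jaws open and shut (so a half turn about z gives the same grasp; the last joint's range is limited). The gripper opens to 85 mm and grips with 20 to 120 N. Pads are 22 mm wide; open, the fingers measure 114 mm over their backs; the gripper's body (76 mm by 85 mm) begins 54 mm behind the grasp point. The pads swing forward as they close: fully open they stand 13 mm farther back than shut.
Start: joints at [-0.11, 0.377, 0.081, 1.274, 0, 1.46], TCP at [0.575, 0, 0.253] pointing down, gripper open.
Joint ranges: [-2.72, 2.72], [-0.84, 1.66], [-1.02, 1.22], [-1.77, 2.12], [-1.37, 1.28], [-3.14, 3.14]. Speed limits (rad/s): [2.57, 2.57, 3.14, 3.14, 3.14, 3.14].

## Interface

Orientations are given as a unit quaternion [w, x, y, z].
In Python, from workcell import ctrl gives the robot as it stands.
- The arm moves only by the shell command python3 -m creep 'ROWS' [FORCE]. ROWS is text: rows parted by semicolons, each of 7 numbers parted by spaces: the turn, a rotation vector about the tool's x, y, z in rad, then the shift along the tool's x, y, z in mm, then the closure, from 0 (fully open) to 1 (shut). A call has 1 to 12 rows; each row is the pose to reach, as a shift and turn from the pose commanded when the call began, along the tool's axes at that moment; what a row does not reach only later rows make up. A row lasts 1/12 s, in which the tool goes at most 41.7 mm and 7.16 degrees, less where a joint would pass 70% of its speed; a pose out of reach is approached as far as the arm can. A call with a gripper value outside its range is refused whole. The fingers move at their own pace and stop on an object; FORCE is the grip in N (left out, the last holds). Time passes only in rows, so rows that repeat a pose let the fingers close. It gives the time, the measured TCP pose, the force and the opening at its end, in the units of the state.
- ctrl.get_state(): the state, without advancing time (a new reading comes with each control period).
- ctrl.camera(name): name is "scene" or "side" or "wrist"; returns a dict with "image" (480x640x3 uint8, blue, green, red), "z_map" (480x640 float32, m along the optical axis (not along the pixel's ray), 0 where there is no reading), "fx", "fy", "cx", "cy" (pixels), "rvec" (rotation vector, rad) and "tvec" (3), from world to camera coordinates, as OpenCV has them; the wrist camera has in their place "hand_eye" (4x4, takes a point from camera to tool coordinates, whose origin is the TCP and whose axes are the flange's). Camera axes: x right, y down, z forward; pixel columns grow to the right and rows downward; lengths in m; the calibration is good to about 2 mm. A picture is of the moment at which its call begins: read the wrist's pose just before it.
- ctrl.sign_off(): hands the job in, once; it reports no verdict.
The state is a dict: "time_s": time; "q": joint angles; "joint_velocities": joint speeds; "effort": joint torques, N m; "ee_pos": TCP position; "tool_rot": TCP orientation; "ft_force": force on the tool from outside, world axes, zero at the start; "wrist_torque": the same for the moment, N m; "opening": finger opening in m.
Only numpy, scipy, OpenCV 4.12 (cv2) and the standard library are available. Lean on these libraries where they do the work, as an engineer would, in place of code of your own. Each camera call takes 0.05 s, during which the arm holds its last target.

## Working session

There is one attempt and no reset: what is moved stays moved. The work goes in short steps, Python scripts to look and compute and a shell command to move; the robot and the scene stay as the last step left them, time stands still between calls to the robot, and variables do not carry over. Pictures are saved under pics/ and viewed, and the job is handed in when it is done.

```bash
mkdir -p pics; ls; python3 - <<'E'
from workcell import ctrl
import cv2,numpy as np
s=ctrl.get_state();print(s)
for n in("scene","side"):
    c=ctrl.camera(n);cv2.imwrite(f"pics/{n}0.png",c["image"]);np.savez(f"pics/{n}0.npz",**c)
    print(n,c["fx"],c["cx"],c["cy"],c["rvec"],c["tvec"])
E
```

```text
pics
{'time_s': 0.0, 'q': array([-1.10280972e-01,  3.78091523e-01,  7.96417087e-02,  1.27436695e+00,
        1.97274701e-05,  1.46050226e+00]), 'joint_velocities': array([ 0.00110938,  0.00049338, -0.00056252, -0.00024167, -0.00137253,
       -0.00091108]), 'effort': array([ 5.03441061e-04, -4.63600910e+01,  2.69876987e+01,  2.07655923e-02,
       -6.74222474e-05, -6.15417605e-06]), 'ee_pos': array([5.74409819e-01, 8.80810152e-05, 2.52350677e-01]), 'tool_rot': array([-7.94780647e-04,  7.07101797e-01,  7.07111043e-01, -6.23671067e-04]), 'ft_force': array([-0.51244887, -0.37190164, -0.05996009]), 'wrist_torque': array([ 0.00427373, -0.03713702, -0.02034578]), 'opening': 0.08535039377319205}
scene 489.40802982243895 319.60345781720605 238.31935023018255 [ 0.98592195  2.40014276 -1.12552811] [ 0.38591133 -0.21404668  1.36509456]
side 435.7113757309746 320.48974415787296 237.27572726408152 [ 0.1360493  -2.8347583   1.24719039] [0.59246498 0.09525226 0.92557368]
```

View pics/scene0.png

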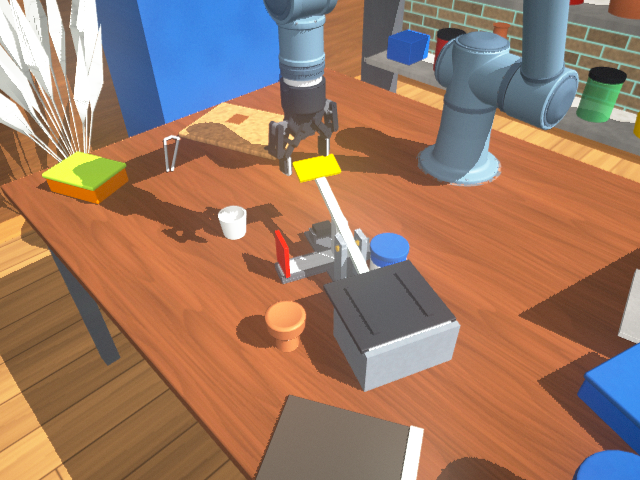

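View pics/side0.png

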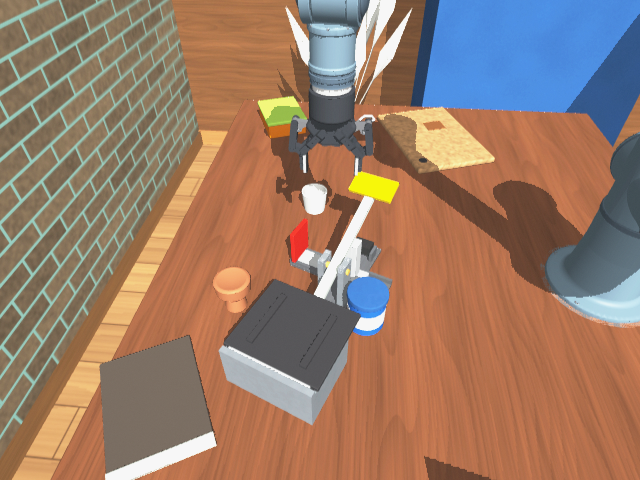

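The scene view shows the pad at about (317,168), the red plate at (283,253), the box at (392,330), the bowl at (286,325), the tub at (389,250) and the cup at (233,222). The side view agrees: pad (374,187), plate (300,241).

```bash
cat > h.py <<'E'
import cv2,numpy as np
def cloud(c):
    z=c["z_map"].astype(float);v,u=np.indices(z.shape)
    P=np.stack([(u-c["cx"])/c["fx"]*z,(v-c["cy"])/c["fy"]*z,z],-1)
    R=cv2.Rodrigues(np.asarray(c["rvec"],float))[0]
    return (P-np.asarray(c["tvec"]).reshape(3))@R, z>0
def masks(img):
    h=cv2.cvtColor(img,cv2.COLOR_BGR2HSV);H,S,V=h[...,0],h[...,1],h[...,2]
    return dict(yellow=(abs(H.astype(int)-29)<5)&(S>200)&(V>120),red=((H<4)|(H>176))&(S>190)&(V>90),
      blue=(abs(H.astype(int)-108)<12)&(S>150),
      white=(S<40)&(V>130), orange=(H>5)&(H<14)&(S>120)&(V>120), dark=(S<60)&(V<90))
E
python3 - <<'E'
from h import *
for n in("scene","side"):
    c=dict(np.load(f"pics/{n}0.npz"));P,ok=cloud(c);m=masks(c["image"])
    def rep(name,mm,zlo,zhi):
        roi=(P[...,0]>.2)&(P[...,0]<1.)&(abs(P[...,1])<.5)&(P[...,2]>zlo)&(P[...,2]<zhi)
        k=(mm&ok&roi).astype(np.uint8)
        nn,l,st,_=cv2.connectedComponentsWithStats(k)
        for i in range(1,nn):
            if st[i,4]<60: continue
            q=P[l==i]
            print(n,name,st[i],"med",q.mean(0).round(3),"lo",np.percentile(q,2,0).round(3),"hi",np.percentile(q,98,0).round(3))
            if name in("yellow","red","lid"):
                w=q-q.mean(0);e,V=np.linalg.eigh(w.T@w);print("   normal",V[:,0].round(3),"long",V[:,2].round(3))
                r=cv2.minAreaRect(q[:,:2].astype(np.float32)*1000);print("   rect",r)
    rep("yellow",m["yellow"],.1,.25);rep("red",m["red"],.01,.12);rep("blue",m["blue"],.02,.12)
    rep("orange",m["orange"],.02,.12);rep("white",m["white"],.02,.25);rep("lid",m["dark"],.075,.12)
E
```

```text
scene yellow [293 154  48  28 858] med [ 0.495 -0.054  0.174] lo [ 0.45  -0.087  0.162] hi [ 0.537 -0.023  0.184]
   normal [0.116 0.298 0.947] long [-0.923  0.386 -0.009]
   rect ((501.7671203613281, -31.62291717529297), (102.94247436523438, 91.88006591796875), 68.37933349609375)
scene red [275 230  15  48 185] med [0.65  0.015 0.071] lo [ 0.633 -0.026  0.023] hi [0.657 0.025 0.098]
   normal [ 0.929 -0.37   0.003] long [-0.145 -0.356  0.923]
   rect ((641.234619140625, -3.890897750854492), (64.14512634277344, 10.111111640930176), 66.11470031738281)
scene blue [374 233  35  34 732] med [0.496 0.159 0.084] lo [0.461 0.123 0.064] hi [0.528 0.187 0.088]
scene orange [264 300  42  44 857] med [0.762 0.143 0.066] lo [0.723 0.102 0.023] hi [0.788 0.167 0.077]
scene white [ 315  177   65  102 1785] med [0.55  0.08  0.105] lo [ 0.502 -0.03   0.036] hi [0.589 0.158 0.156]
scene white [218 206  28  28 599] med [ 0.63  -0.191  0.039] lo [ 0.602 -0.22   0.021] hi [ 0.659 -0.161  0.054]
scene white [ 364  320   96   65 3108] med [0.653 0.328 0.066] lo [0.576 0.296 0.022] hi [0.727 0.361 0.092]
s
[... 1592 characters left out ...]
[302 184  25  26 518] med [ 0.63  -0.192  0.041] lo [ 0.602 -0.222  0.021] hi [ 0.657 -0.162  0.056]
side white [ 314  196   60  110 2263] med [0.543 0.077 0.105] lo [ 0.501 -0.032  0.027] hi [0.587 0.157 0.158]
side white [355 309  31  22 306] med [0.486 0.18  0.039] lo [0.461 0.162 0.021] hi [0.51  0.186 0.057]
side white [ 219  341  129   79 3470] med [0.631 0.325 0.066] lo [0.532 0.26  0.022] hi [0.725 0.36  0.093]
side lid [ 224  281  136  110 5151] med [0.614 0.253 0.094] lo [0.527 0.163 0.091] hi [0.707 0.333 0.099]
   normal [-0.003  0.001  1.   ] long [-0.917  0.398 -0.003]
   rect ((616.8496704101562, 243.12863159179688), (158.69488525390625, 176.89663696289062), 67.56519317626953)
```

```bash
cat >> h.py <<'E'
from scipy.spatial.transform import Rotation as Rot
a=np.radians(67.3);X=np.array([np.cos(a),np.sin(a),0]);Y=np.array([-X[1],X[0],0]);Z=np.array([0,0,1.])
PIN=np.array([.494,-.0555,0])+.174*X
RT=np.stack([Y,X,-Z],1)   # tool x=frame y, tool y=frame x, z down
def F(p): return np.array([(p-PIN)@X,(p-PIN)@Y,p[2]])
def W(x,y,z): return PIN+x*X+y*Y+z*Z
def go(s,t):
    q=s["tool_rot"];R=Rot.from_quat([q[1],q[2],q[3],q[0]]).as_matrix()
    print("rv",Rot.from_matrix(R.T@RT).as_rotvec().round(3),"deg",np.degrees(np.linalg.norm(Rot.from_matrix(R.T@RT).as_rotvec())).round(1),"shift mm",(R.T@(t-s["ee_pos"])*1000).round(1))
E
python3 - <<'E'
from h import *
from workcell import ctrl
print(ctrl.finger_overhang, PIN)
c=ctrl.camera("wrist");print(c["hand_eye"].round(3));cv2.imwrite("pics/w0.png",c["image"])
print("plate",F(np.array([.6461,-.0059,.07])),"lidc",F(np.array([.6168,.2431,.09])))
s=ctrl.get_state();go(s,W(-.07,-.17,.25));go(s,W(-.07,-.17,.068))
# side clouds near lever region: heights map in frame coords
c=dict(np.load("pics/side0.npz"));P,ok=cloud(c)
f=np.stack([(P-PIN)@X,(P-PIN)@Y,P[...,2]],-1)[ok]
for x0 in range(-140,60,20):
  r=[]
  for y0 in range(-130,130,20):
    k=(abs(f[:,0]*1000-x0)<10)&(abs(f[:,1]*1000-y0)<10)&(f[:,2]<.25)
    r.append(int(f[k,2].max()*1000) if k.sum()>2 else -1)
  print(x0,r)
E
```

```text
0.022 [0.56114765 0.10502163 0.        ]
[[-0.001 -0.962 -0.273  0.069]
 [ 1.    -0.001  0.     0.002]
 [-0.001 -0.273  0.962 -0.12 ]
 [ 0.     0.     0.     1.   ]]
plate [-0.0695458 -0.1211771  0.07     ] lidc [0.14885914 0.00194387 0.09      ]
rv [-1.000e-03 -1.000e-03 -1.175e+00] deg 67.3 shift mm [-25.2 116.4   2.4]
rv [-1.000e-03 -1.000e-03 -1.175e+00] deg 67.3 shift mm [-25.2 116.7 184.4]
-140 [2, 3, 2, 2, -1, -1, 161, 160, 42, 2, 1, 2, 2]
-120 [2, 3, 2, 2, -1, -1, 154, 152, 21, 2, 1, 2, 3]
-100 [-1, 101, 20, 17, -1, -1, 249, 146, 19, 20, 19, 18, 2]
-80 [100, 100, 248, 21, -1, -1, 139, 138, 107, 19, 14, 20, 2]
-60 [98, 101, 249, 21, -1, -1, 131, 131, 111, -1, -1, 0, 5]
-40 [99, 99, 19, 19, 14, -1, 125, 125, -1, -1, -1, -1, 1]
-20 [2, 2, 2, 2, 2, 121, 121, 120, 121, 88, 89, 89, 87]
0 [2, 1, 2, 3, 2, 122, 122, 121, 122, 89, 90, 90, 90]
20 [1, -1, -1, -1, -1, 121, 122, 121, 121, 89, 89, 90, 89]
40 [2, -1, -1, -1, -1, -1, 95, 97, -1, 91, 90, 89, 89]
```

View pics/w0.png

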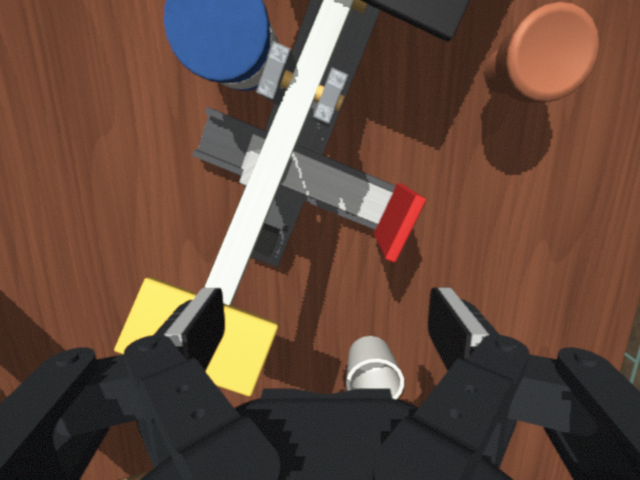

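The wrist view shows the pad at (195,335), the plate at (400,222), the cup at (372,368) and the tub at (215,35). All heights match the given sizes. The plate centre at x=-70 mm also checks. Next I rotate, close the jaws and move outside the plate.

```bash
python3 -m creep '0 0 -0.12 -3 12 0 1;0 0 -0.24 -6 24 0 1;0 0 -0.36 -8 36 0 1;0 0 -0.48 -11 48 0 1;0 0 -0.6 -13 60 0 1;0 0 -0.72 -16 72 0 1;0 0 -0.84 -18 84 0 1;0 0 -0.96 -21 96 0 1;0 0 -1.08 -23 108 0 1;0 0 -1.175 -25 116 0 1;0 0 -1.175 -25 116 0 1;0 0 -1.175 -25 116 0 1' 40
python3 - <<'E'
from h import *
from workcell import ctrl
s=ctrl.get_state();print(F(s["ee_pos"]),s["q"].round(2),s["ft_force"],s["opening"]);go(s,W(-.07,-.17,.077))
c=ctrl.camera("side");cv2.imwrite("pics/s1.png",c["image"])
E
```

```text
time_s: 1.15
ee_pos: [0.6909, -0.025, 0.2525]
tool_rot: [-0.001, 0.198, 0.98, -0.0]
ft_force: [-0.2, 0.3, 0.3]
opening: -0.0
[-0.06989642 -0.16991672  0.25249042] [-0.13  0.64  0.51  1.44  0.    0.27] [-0.20999556  0.30047834  0.30513768] -2.2737729740151413e-05
rv [-0.    -0.001 -0.002] deg 0.1 shift mm [ -0.3  -0.  175.5]
```

View pics/s1.png

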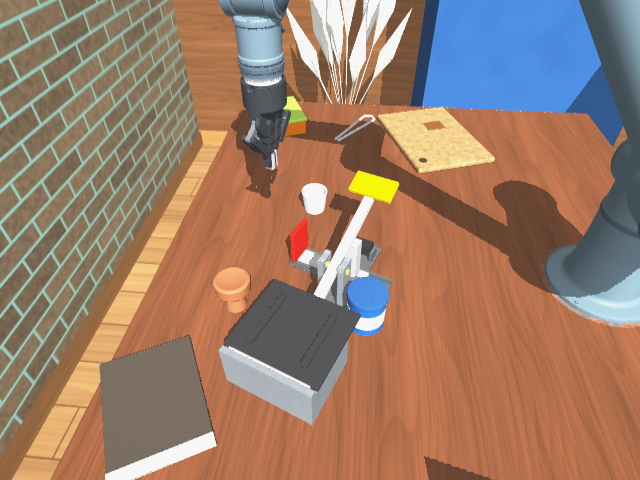

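The shut fingertips show at (270,165), clear of the plate and cup. Going down.

```bash
python3 -m creep '0 0 0 0 0 30 1;0 0 0 0 0 60 1;0 0 0 0 0 90 1;0 0 0 0 0 120 1;0 0 0 0 0 145 1;0 0 0 0 0 165 1;0 0 0 0 0 175 1;0 0 0 0 0 175 1'
python3 - <<'E'
from h import *
from workcell import ctrl
s=ctrl.get_state();print(F(s["ee_pos"]),s["ft_force"])
c=ctrl.camera("side");cv2.imwrite("pics/s2.png",c["image"][100:400,150:450].repeat(2,0).repeat(2,1))
E
```

```text
time_s: 1.87
ee_pos: [0.6883, -0.0245, 0.0756]
tool_rot: [-0.003, 0.197, 0.98, -0.0]
ft_force: [-0.4, 0.1, -0.3]
opening: -0.0002
[-0.07045402 -0.16730299  0.07558472] [-0.40385879  0.05820829 -0.34010583]
```

View pics/s2.png

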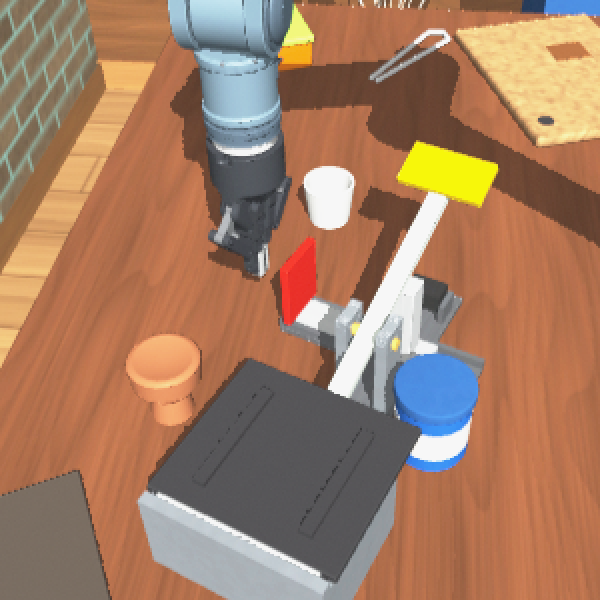

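Fingers are beside the plate, tip at (258,268) in the crop, with the plate at (298,280). Pushing along tool +x.

```bash
python3 -m creep '0 0 0 10 0 0 1;0 0 0 20 0 0 1;0 0 0 28 0 0 1;0 0 0 34 0 0 1;0 0 0 40 0 0 1;0 0 0 46 0 0 1;0 0 0 52 0 0 1;0 0 0 56 0 0 1;0 0 0 60 0 0 1;0 0 0 64 0 0 1;0 0 0 68 0 0 1;0 0 0 70 0 0 1'
python3 - <<'E'
from h import *
from workcell import ctrl
s=ctrl.get_state();f=s["ft_force"];print(F(s["ee_pos"]),f@X,f@Y,f[2])
E
```

```text
time_s: 2.92
ee_pos: [0.6267, 0.0022, 0.0791]
tool_rot: [0.001, 0.197, 0.98, 0.0]
ft_force: [2.8, -1.4, 6.1]
opening: -0.0001
[-0.06956859 -0.10016645  0.07914104] -0.2589217681774156 -3.1058425269101866 6.058456761011367
```

```bash
python3 -m creep '0 0 0 3 0 0 1;0 0 0 6 0 0 1;0 0 0 9 0 0 1;0 0 0 12 0 0 1;0 0 0 12 0 0 1'
python3 - <<'E'
from h import *
from workcell import ctrl
s=ctrl.get_state();f=s["ft_force"];print(F(s["ee_pos"]),f@X,f@Y,f[2])
c=ctrl.camera("side");cv2.imwrite("pics/s3.png",c["image"][100:400,150:450].repeat(2,0).repeat(2,1))
E
```

```text
time_s: 3.33
ee_pos: [0.6153, 0.0069, 0.0791]
tool_rot: [0.0, 0.197, 0.981, 0.0]
ft_force: [1.7, -0.3, 6.8]
opening: 0.0001
[-0.06959987 -0.0878524   0.07906225] 0.354774208307408 -1.6430752402479774 6.789532688804678
```

View pics/s3.png

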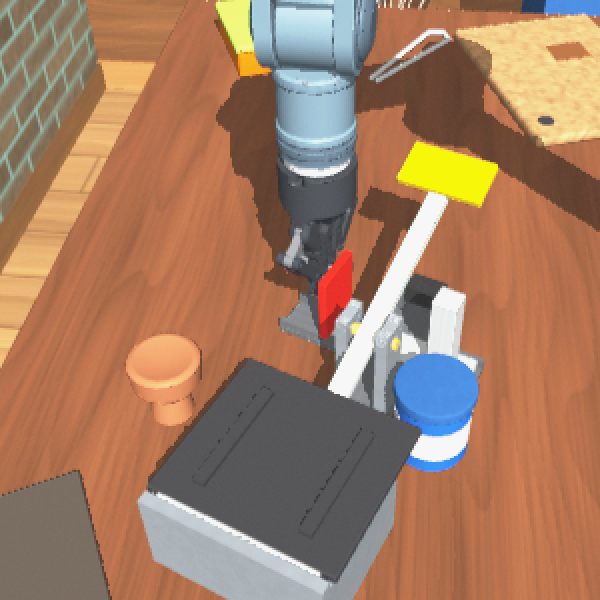

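The plate is moving, at (335,295) in the crop. The white post has come out to the far side of the arm, at (445,320). I'll keep going to the stop.

```bash
for i in 1; do python3 -m creep '0 0 0 2 0 0 1;0 0 0 4 0 0 1;0 0 0 6 0 0 1;0 0 0 6 0 0 1'; done
python3 - <<'E'
from h import *
from workcell import ctrl
s=ctrl.get_state();f=s["ft_force"];print(F(s["ee_pos"]),f@X,f@Y,f[2])
E
python3 -m creep '0 0 0 2 0 0 1;0 0 0 4 0 0 1;0 0 0 4 0 0 1'
python3 - <<'E'
from h import *
from workcell import ctrl
s=ctrl.get_state();f=s["ft_force"];print(F(s["ee_pos"]),f@X,f@Y,f[2])
E
```

```text
time_s: 3.72
ee_pos: [0.6123, 0.0082, 0.0793]
tool_rot: [0.003, 0.197, 0.98, -0.0]
ft_force: [7.2, -3.2, 1.9]
opening: 0.0004
[-0.06961967 -0.08453789  0.07926165] -0.1305783017179415 -7.895267669483313 1.885273094318806
time_s: 3.97
ee_pos: [0.6123, 0.0082, 0.0798]
tool_rot: [0.006, 0.197, 0.98, -0.001]
ft_force: [15.7, -6.4, -4.4]
opening: -0.0001
[-0.0696295  -0.08455398  0.07977627] 0.14868717188712152 -16.97650825006156 -4.361265809519407
```

It stopped dead: 17 N and no motion at y=-84.5 mm. I'll back off and measure the plate.

```bash
python3 -m creep '0 0 0 -20 0 0 1;0 0 0 -45 0 0 1;0 0 0 -60 0 -20 1;0 0 0 -60 0 -50 1;0 0 0 -60 0 -85 1;0 0 0 -60 0 -120 1;0 0 0 -60 0 -145 1;0 0 0 -60 0 -160 1;0 0 0 -60 0 -160 1'
python3 - <<'E'
from h import *
from workcell import ctrl
s=ctrl.get_state();print(F(s["ee_pos"]),s["ft_force"])
for n in ("scene","side"):
    c=ctrl.camera(n);P,ok=cloud(c);cv2.imwrite(f"pics/{n}4.png",c["image"])
    m=masks(c["image"])
    k=m["red"]&ok&(P[...,2]>.02)&(P[...,2]<.11)&(P[...,0]>.5)&(P[...,0]<.7)&(abs(P[...,1])<.15)
    q=P[k];r=cv2.minAreaRect(q[:,:2].astype(np.float32)*1000);print(n,r,F(np.array([r[0][0]/1e3,r[0][1]/1e3,0])))
    k=m["yellow"]&ok&(P[...,2]>.1)&(P[...,2]<.25)
    print(F(P[k].mean(0)))
go(s,W(-.176,0,.222))
E
```

```text
time_s: 4.72
ee_pos: [0.662, -0.0124, 0.2416]
tool_rot: [0.002, 0.196, 0.981, 0.0]
ft_force: [0.7, 0.2, 0.3]
opening: 0.0005
[-0.06940637 -0.13833641  0.24155559] [0.68787233 0.18064455 0.30362688]
scene ((597.7117919921875, 15.815311431884766), (59.08265686035156, 9.056791305541992), 66.88703155517578) [-0.0681859  -0.06815707  0.        ]
[-1.72888157e-01  1.35772993e-04  1.74466779e-01]
side ((597.7623291015625, 13.91900634765625), (60.798805236816406, 11.35141372680664), 67.52385711669922) [-0.06991581 -0.06893549  0.        ]
[-0.17417795  0.00191209  0.1766461 ]
rv [0.001 0.003 0.001] deg 0.2 shift mm [ 138.5 -106.5   19. ]
```

View pics/scene4.png

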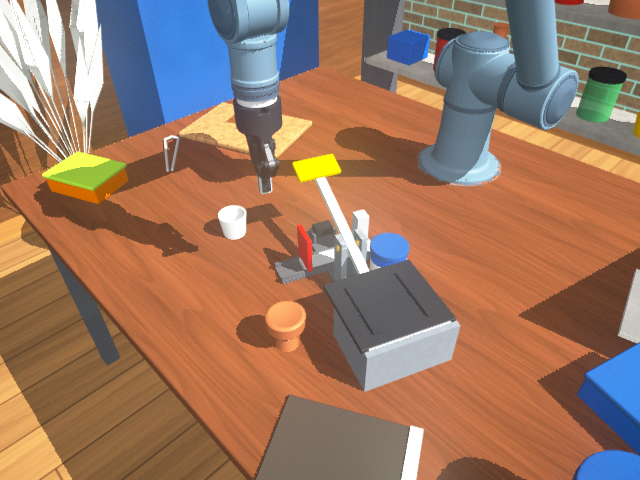

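```bash
python3 - <<'E'
from h import *
from workcell import ctrl
for n,(u,v) in dict(scene=(361,222),side=(372,256)).items():
    c=ctrl.camera(n);P,ok=cloud(c);f=np.stack([(P-PIN)@X,(P-PIN)@Y,P[...,2]],-1)
    k=ok&(abs(f[...,0]+.07)<.03)&(f[...,1]>.025)&(f[...,1]<.1)&(f[...,2]>.04)
    q=f[k];print(n,k.sum(),np.percentile(q,[3,50,97],axis=0).round(3).tolist())
E
```

```text
scene 345 [[-0.083, 0.043, 0.056], [-0.061, 0.053, 0.095], [-0.057, 0.069, 0.109]]
side 501 [[-0.083, 0.044, 0.046], [-0.061, 0.058, 0.088], [-0.058, 0.069, 0.111]]
```

The post is centred at y=+56 mm, which agrees with the 55 mm full travel, so the lock is fully in. Moving above the pad.

```bash
python3 -m creep '0 0 0 20 -16 0 1;0 0 0 45 -36 0 1;0 0 0 70 -56 0 1;0 0 0 95 -76 0 1;0 0 0 118 -95 0 1;0 0 0 132 -106 0 1;0 0 0 138 -111 0 1;0 0 0 138 -111 10 1;0 0 0 138 -111 19 1;0 0 0 138 -111 19 1'
python3 - <<'E'
from h import *
from workcell import ctrl
s=ctrl.get_state();print(F(s["ee_pos"]),s["ft_force"])
c=ctrl.camera("side");cv2.imwrite("pics/s5.png",c["image"][100:400,150:450].repeat(2,0).repeat(2,1))
E
```

```text
time_s: 5.75
ee_pos: [0.4909, -0.0613, 0.2163]
tool_rot: [-0.002, 0.196, 0.981, 0.0]
ft_force: [0.7, 0.5, 0.2]
opening: 0.0
[-0.18056899  0.00057783  0.2163085 ] [0.72769564 0.48439924 0.24570628]
```

View pics/s5.png

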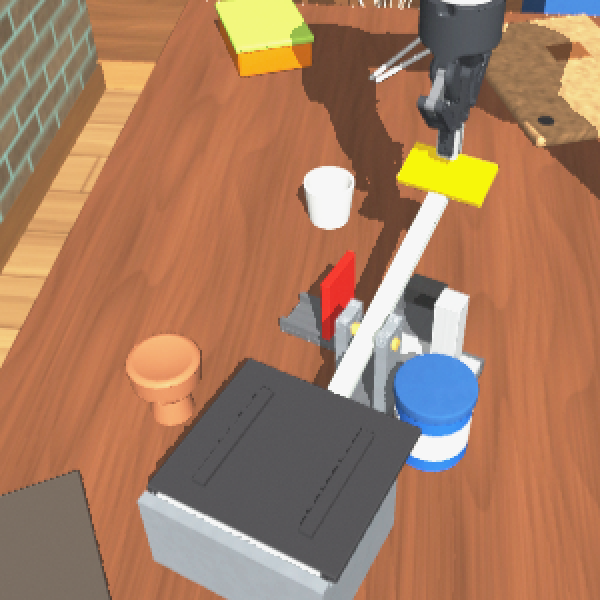

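The fingertips at (448,157) in the crop stand centred above the pad. Pressing down.

```bash
python3 -m creep '0 0 0 0 0 5 1;0 0 0 0 0 10 1;0 0 0 0 0 15 1;0 0 0 0 0 20 1;0 0 0 0 0 26 1;0 0 0 0 0 32 1;0 0 0 0 0 38 1;0 0 0 0 0 44 1;0 0 0 0 0 50 1;0 0 0 0 0 55 1;0 0 0 0 0 58 1;0 0 0 0 0 60 1'
python3 - <<'E'
from h import *
from workcell import ctrl
s=ctrl.get_state();f=s["ft_force"];print(F(s["ee_pos"]),f@X,f@Y,f[2])
E
```

```text
time_s: 6.8
ee_pos: [0.492, -0.0633, 0.1599]
tool_rot: [0.001, 0.197, 0.98, -0.002]
ft_force: [-1.7, -1.5, 6.3]
opening: -0.0
[-0.18198035 -0.00119969  0.15988179] -2.063368808228769 0.9888212128099418 6.26230028692229
```

Moving freely at about 6 N.

```bash
python3 -m creep '0 0 0 0 0 6 1;0 0 0 0 0 12 1;0 0 0 0 0 18 1;0 0 0 0 0 24 1;0 0 0 0 0 30 1;0 0 0 0 0 36 1;0 0 0 0 0 42 1;0 0 0 0 0 48 1;0 0 0 0 0 54 1;0 0 0 0 0 60 1;0 0 0 0 0 65 1;0 0 0 0 0 68 1'
python3 - <<'E'
from h import *
from workcell import ctrl
s=ctrl.get_state();f=s["ft_force"];print(F(s["ee_pos"]),f@X,f@Y,f[2])
c=ctrl.camera("side");cv2.imwrite("pics/s6.png",c["image"])
E
```

```text
time_s: 7.8
ee_pos: [0.4928, -0.062, 0.0918]
tool_rot: [0.002, 0.197, 0.98, 0.0]
ft_force: [0.4, 1.0, 7.6]
opening: -0.0005
[-0.18045223 -0.00139598  0.09183615] 1.0601620016337807 0.0130423043930111 7.6402259603413025
```

View pics/s6.png

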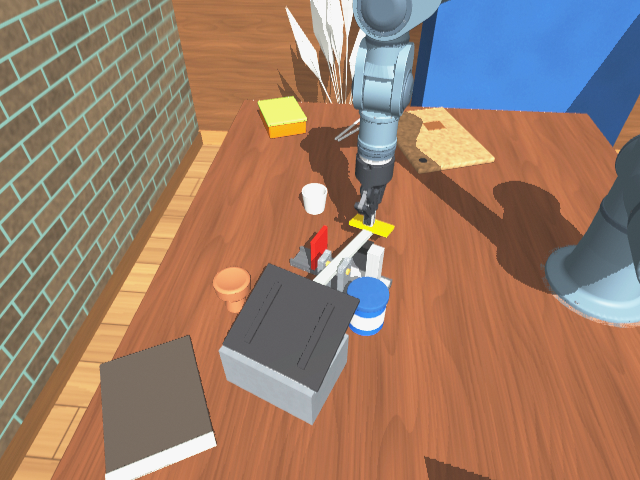

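The lid is lifting, its front edge near (270,268), and the pad is at (371,226). About 15 mm is left to the buffer.

```bash
python3 -m creep '0 0 0 0 0 4 1;0 0 0 0 0 8 1;0 0 0 0 0 11 1;0 0 0 0 0 14 1;0 0 0 0 0 16 1;0 0 0 0 0 16 1'
python3 - <<'E'
from h import *
from workcell import ctrl
s=ctrl.get_state();f=s["ft_force"];print(F(s["ee_pos"]),f@X,f@Y,f[2])
E
python3 -m creep '0 0 0 0 0 2 1;0 0 0 0 0 4 1;0 0 0 0 0 4 1;0 0 0 0 0 4 1'
python3 - <<'E'
from h import *
from workcell import ctrl
s=ctrl.get_state();f=s["ft_force"];print(F(s["ee_pos"]),f@X,f@Y,f[2])
E
```

```text
time_s: 8.35
ee_pos: [0.4938, -0.0609, 0.0769]
tool_rot: [0.002, 0.196, 0.981, 0.002]
ft_force: [0.3, 5.1, 10.7]
opening: -0.0001
[-0.17900244 -0.00192259  0.07688126] 4.830527667098399 1.6953582244801793 10.694587630666266
time_s: 8.68
ee_pos: [0.4944, -0.0603, 0.0738]
tool_rot: [0.003, 0.196, 0.981, 0.003]
ft_force: [-1.1, 5.6, 17.6]
opening: 0.0001
[-0.17831249 -0.00221209  0.07383833] 4.712991574686386 3.20524430812458 17.643252109747092
```

```bash
cat > chk.py <<'E'
from h import *
from workcell import ctrl
s=ctrl.get_state();f=s["ft_force"];print(s["time_s"],F(s["ee_pos"]),f@X,f@Y,f[2])
for n in("scene","side"):
    c=ctrl.camera(n);P,ok=cloud(c);m=masks(c["image"])
    f=np.stack([(P-PIN)@X,(P-PIN)@Y,P[...,2]],-1);cv2.imwrite(f"pics/{n}_{s['time_s']:.2f}.png",c["image"])
    k=ok&(f[...,0]>.07)&(f[...,0]<.24)&(abs(f[...,1])<.075)&(f[...,2]>.095)&(c["image"].max(-1)<110)
    q=f[k]
    if len(q)>50:
        A=np.c_[q[:,0],np.ones(len(q))]
        for _ in range(3):
            co=np.linalg.lstsq(A,q[:,2],rcond=None)[0];g=abs(A@co-q[:,2])<.006;A,q=A[g],q[g]
        print(n,"lid angle",-np.arctan(co[0]),len(q),"lipz",q[:,2].max())
    k=m["yellow"]&ok&(abs(f[...,0]+.18)<.06)&(abs(f[...,1])<.06)
    q=f[k];A=np.c_[q[:,0]+.185,q[:,1],np.ones(len(q))];co=np.linalg.lstsq(A,q[:,2],rcond=None)[0]
    print(n,"pad ctr",((np.percentile(q,2,0)+np.percentile(q,98,0))/2).round(4),"slope deg",np.degrees(np.arctan(co[0])),"z@-185",co[2])
    k=m["red"]&ok&(f[...,2]>.02)&(f[...,2]<.11)&(abs(f[...,0]+.07)<.05)&(abs(f[...,1])<.15)
    r=cv2.minAreaRect(f[k][:,:2].astype(np.float32)*1000);print(n,"plate",r[0],r[1])
E
python3 chk.py
```

```text
8.6833 [-0.17831249 -0.00221209  0.07383833] 4.712991574686386 3.20524430812458 17.643252109747092
scene lid angle 0.39769370589825837 480 lipz 0.15418233679807947
scene pad ctr [-0.18    0.0003  0.0463] slope deg 12.96234384993209 z@-185 0.04479161219155104
scene plate (-67.98440551757812, -68.963134765625) (59.08430099487305, 10.078577041625977)
side lid angle 0.40152452991907406 8063 lipz 0.15620069785608418
side pad ctr [-0.1824  0.0007  0.0469] slope deg 15.559823558711559 z@-185 0.04619656043495343
side plate (-70.04259490966797, -68.6357421875) (10.931382179260254, 60.99724578857422)
```

```bash
python3 -m creep '0 0 0 0 0 0 1;0 0 0 0 0 0 1;0 0 0 0 0 0 1;0 0 0 0 0 0 1;0 0 0 0 0 0 1;0 0 0 0 0 0 1;0 0 0 0 0 0 1;0 0 0 0 0 0 1;0 0 0 0 0 0 1;0 0 0 0 0 0 1;0 0 0 0 0 0 1;0 0 0 0 0 0 1' >/dev/null; python3 chk.py; cp pics/side_9*.png pics/last.png
```

```text
9.7833 [-0.17833576 -0.00228428  0.07385955] 5.245467798591073 3.4733088322780636 17.201819102974333
scene lid angle 0.3944372734835618 491 lipz 0.1535252827692998
scene pad ctr [-0.1807  0.0002  0.0458] slope deg 13.581785231944995 z@-185 0.044638674185557156
scene plate (-68.2203369140625, -68.6253433227539) (10.817931175231934, 59.84727096557617)
side lid angle 0.4024912070618499 8097 lipz 0.15606140948958044
side pad ctr [-0.1826  0.0009  0.047 ] slope deg 15.482630651493876 z@-185 0.04621226716408788
side plate (-69.52626037597656, -68.81353759765625) (61.11254119873047, 11.87920093536377)
```

View pics/last.png

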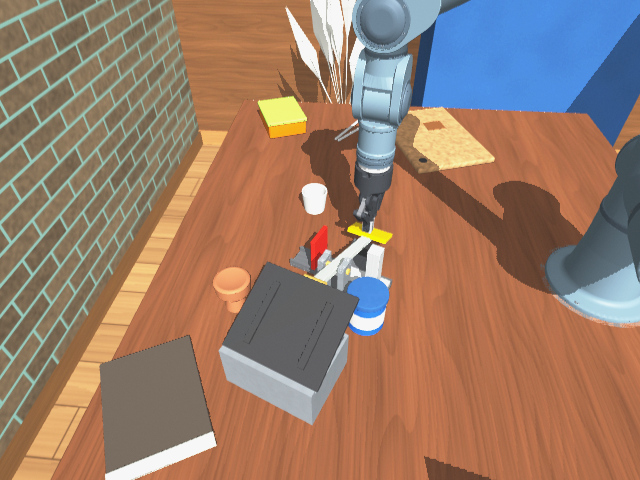

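The pad at (369,234) is held down and the lid stands open and steady. The bowl (232,285), tub (367,305) and cup (314,198) are where they started. Handing in.

```bash
python3 -c "
from workcell import ctrl
print(ctrl.sign_off(), ctrl.get_state()['ft_force'])"
```

```text
the job is handed in; nothing more can be done
the job is handed in; nothing more can be done
```

The box is open and the job is handed in, with the arm still holding the pad down and the lid up. I pushed the red lock plate in with the side of the shut fingers, then pressed the yellow pad down with the fingertips. It took about 10 s of the 42 s allowed.

- **Lock:** the plate stopped dead at about 17 N. The post stands at y ≈ +56 mm, beside the arm, which matches the full 55 mm of travel.
- **Lid and pad:** over a one-second hold before hand-in, the lid stayed at 0.39–0.40 rad. The pad top sat at about 46 mm, roughly 8 mm into the buffer, with about 17 N on it.
- **Bystanders:** in the pictures the bowl, tub and cup stand where they did at the start. I judged this by eye and did not measure them again.
- **Disagreement:** the pad's slope came out at 13–15° from the depth readings, against the 18° given. The fingers hide part of the pad, so I trusted the pad height, the force and the lid angle, which agree with each other.

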